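# Fit two nested cup heads on the twin mixer's spindles

## Task

Fit the orange and the blue cup head on the twin mixer's two upright spindles, one cup on each, either way about: take them singly off the nested stack, orange first, without pulling the next cup up too. Slide each cup's hollow stem down over its spindle until fully home, the notches in its foot straddling the brass cross pin, and have the orange one home before lifting the blue one. Do not drop or tip a cup; leave the grey cup in its stand and the spray bottle, amber bottle and small beaker undisturbed.

Things in the scene. Friction and masses are not known exactly. Their poses are not given: they have to be found in the camera images.
- cup_top: orange cup head, top of the stack; 94 mm tall, 63-135 g. Origin: centre of its stem's underside; z up. Stem z 0-32: outer dia 32, blind bore dia 21, 32 deep, open below. Above it an open tapered cup: outer dia 44 at z 32, 62 at the rim z 94. Two white flat grip lugs on the rim at +x and -x: z 71-93, 26 wide, 64 mm across their outer faces. Same after a half turn
- cup_middle: blue cup head, same shape, middle of the stack. All cups: two notches in the stem's foot, 10 wide, 9 high, at +x and -x, in line with the lugs. A nested cup stands on the lower one's inner floor (z 37), 1 to 2 mm play all round: its origin is 37 mm above the lower's, whose rim is at z 57 of the upper cup, 14 mm below the upper's lugs. Each cup has its own yaw
- cup_bottom: grey cup head, same shape, lowest of the stack; its stem stands in the pocket of the stand. It stays there
- stand: fixed grey storage block 94 x 94 x 20 mm with a pocket that holds the grey cup; origin at the centre of its underside
- mixer: fixed white twin mixer housing, 84 (x) x 226 (y) x 56 mm; origin at the centre of its underside, front (-x) with two black knobs. Two upright spindles stand on it, 140 mm apart along its y. Each: aluminium shoulder disc dia 44, 10 tall, whose flat top is the seat; steel shaft dia 18, 30 tall above the seat, its top 6 mm tapering to dia 11; brass cross pin low on the shaft; stiff to turn
- spindle_1_seat (a point): spindle 1 (mixer's +y end): centre of its seat, 66 mm above the bench, where the stem's foot rests when home. z up along the shaft, x along the brass cross pin (5 thick, 30 long, centre 5 mm above the seat; black marks on the disc show its line). A cup's x axis must lie along this x, either way round, within about 10 degrees, or its foot stands on the pin 7.5 mm above the seat
- spindle_2_seat (a point): spindle 2 (mixer's -y end): centre of its seat as for spindle 1; its pin has its own direction
- spray: spray bottle, upright, 59 x 124 mm (long side along its y), 275 mm tall, 0.47 kg; origin at the centre of its underside. It stands between the stack and the mixer, near the straight way: leave undisturbed
- amber_bottle: amber reagent bottle, diameter 64, 137 mm tall; origin at the centre of its underside. It stands near the stack: leave undisturbed
- small_beaker: small glass beaker, diameter 54, 70 mm tall; origin at the centre of its underside. It stands in front of the mixer: leave undisturbed

How it is judged:
By the outcome, as a careful person would: the job done as asked, in the order asked, and still so for the second after the job is handed in, with the robot touching nothing.
It also fails if it takes over 72 s, if anything falls off the work surface, if the arm or the gripper's body presses on something with over 40 N, if the wrist force passes 120 N, or if a joint passes its speed limit or range.

## Robot

A 7-joint arm with a two-finger parallel gripper is mounted at the origin on a cart in front of the work surface, level with it; the furniture and walls round the work are solid. World frame = base frame: x ahead of the robot, y to its left, z up, the work surface at z = 0. Lengths are in m, angles in rad, forces in N, time in s.
With the tool pointing down it reaches from about 0.4 to 0.85 m from the base axis. Payload 10.4 kg.
Tool frame: the origin (TCP) lies at the very end of the fingers, on their centre line; the grasp point (between the pads) lies 19 mm behind it; x points along the fingers, z is the direction in which the jaws open and shut, and the axes are right-handed (so a half turn about x gives the same grasp; the last joint's range is limited). The gripper opens to 85 mm and grips with 20 to 120 N. Pads are 22 mm wide; open, the fingers measure 114 mm over their backs; the gripper's body (76 mm by 85 mm) begins 54 mm behind the grasp point. The pads swing forward as they close: fully open they stand 13 mm farther back than shut.
Start: joints at [1.22, 0.332, -0.065, 1.46, 0.022, 1.35, -0.088], TCP at [0.201, -0.592, 0.231] pointing down, gripper open.
Joint ranges: [-2.6, 2.6], [-0.5, 2.12], [-1.47, 1.34], [0.16, 2.42], [-1.27, 4.41], [0.06, 2.06], [-2.6, 2.6]. Speed limits (rad/s): [2.22, 2.22, 2.79, 2.79, 3.14, 3.14, 3.14].

## Interface

Orientations are given as a unit quaternion [x, y, z, w].
In Python, from workcell import get_obs, camera, camera_info, hand_in gives the robot as it stands.
- The arm moves only by the tool move_arm, never from a script. Its argument "motion" is text: rows parted by semicolons, each of 4 numbers parted by spaces: the shift along the world's x, y, z in m, then the turn about the world's z in rad. In form: tx ty tz spin; .... A call has 1 to 10 rows; each row is the pose to reach, as a shift and turn from the pose commanded when the call began; what a row does not reach only later rows make up. A row lasts 1/8 s, in which the tool goes at most 62.5 mm and 10.7 degrees, less where a joint would pass 70% of its speed; a pose out of reach is approached as far as the arm can. A call with a gripper value outside its range is refused whole. "grip" is the opening, from 0 (shut) to 1 (fully open), set as the call begins (left out, the last holds). The fingers move at their own pace and stop on an object; "force" is the grip in N (left out, the last holds). Time passes only in rows, so rows that repeat a pose let the fingers close. It gives the time, the measured TCP pose, the force and the opening at its end, in the units of the state.
- get_obs(): the state, without advancing time (a new reading comes with each control period).
- camera(name): name is "scene" or "top"; returns (picture, depth): 384x512x3 uint8, red, green, blue; 384x512 float32, m along the optical axis (not along the pixel's ray), 0 where there is no reading.
- camera_info(name): a dict with "camera_matrix" (3x3 intrinsics, pixels), "k1" (the pictures are not rectified: a ray, as slopes to the right and down, at radius r is drawn at 1 + k1 r^2 times it, then the intrinsics apply), "eye" and "attitude" of the camera in the world. Camera axes: x right, y up, looking along -z (the intrinsics and any distortion apply to the point x, -y, -z); pixel columns grow to the right and rows downward; lengths in m; the calibration is good to about 2 mm. A picture is of the moment at which its call begins. camera_info takes no time and is no camera call.
- hand_in(): hands the job in, once; it reports no verdict.
The state is a dict: "clock": time; "joint_pos": joint angles; "joint_velocities": joint speeds; "tau": joint torques, N m; "position": TCP position; "ee_rot": TCP orientation; "ft_force": force on the tool from outside, world axes, zero at the start; "torque": the same for the moment, N m; "grip_width": opening from 0.0 (shut) to 1.0 (fully open).
Only numpy, scipy, OpenCV 4.12 (cv2) and the standard library are available. Lean on these libraries where they do the work, as an engineer would, in place of code of your own. Each camera call takes 0.05 s, during which the arm holds its last target.

## Working session

There is one attempt and no reset: what is moved stays moved. The work goes in short steps, Python scripts to look and compute and a tool call to move; the robot and the scene stay as the last step left them, time stands still between calls to the robot, and variables do not carry over. Pictures are saved under pics/ and viewed, and the job is handed in when it is done.

Besides the shell and the picture viewer there is one more tool, called after "Call:" as name(argument=value, ...), one argument or row to a line, values as JSON. move_arm: Moves the arm, as the interface text tells. Its arguments: {"type":"object","properties":{"motion":{"type":"string"},"grip":{"type":"number"},"force":{"type":"number"}},"required":["motion"]}

```bash
ls; mkdir -p pics
python3 - <<'E'
from workcell import *
import cv2,numpy as np
o=get_obs();print({k:np.round(v,3) for k,v in o.items()})
for n in("scene","top"):
    print(n,camera_info(n))
    p,d=camera(n);np.savez(f"{n}0.npz",p=p,d=d);cv2.imwrite(f"pics/{n}0.png",p[...,::-1]);print((d>0).mean())
E
```

```text
pics
{'clock': np.float64(0.0), 'joint_pos': array([ 1.22 ,  0.333, -0.065,  1.461,  0.022,  1.35 , -0.089]), 'joint_velocities': array([-0.002, -0.   , -0.001, -0.   ,  0.   ,  0.001,  0.002]), 'tau': array([ 1.0000e-03, -6.2545e+01,  5.0000e-02, -3.9160e+01,  1.6000e-02,
        1.0000e-02,  0.0000e+00]), 'position': array([ 0.201, -0.591,  0.231]), 'ee_rot': array([ 0.412,  0.575, -0.411,  0.574]), 'ft_force': array([-0.277, -0.199, -0.596]), 'torque': array([ 0.015, -0.017, -0.048]), 'grip_width': np.float64(1.0)}
scene {'camera_matrix': array([[390.37246182,   0.        , 253.81102742],
       [  0.        , 390.37246182, 190.72260406],
       [  0.        ,   0.        ,   1.        ]]), 'k1': -0.01185157192832082, 'eye': array([-0.04392211,  0.57421991,  0.90136397]), 'attitude': array([-0.12512011,  0.33877516,  0.87226931, -0.32973111])}
0.9959462483723959
top {'camera_matrix': array([[479.13660235,   0.        , 251.79707822],
       [  0.        , 479.13660235, 192.84616395],
       [  0.        ,   0.        ,   1.        ]]), 'k1': -0.11194182945879443, 'eye': array([0.33132519, 0.02540288, 1.40410108]), 'attitude': array([ 0.02254772, -0.02896226, -0.7015768 ,  0.71164793])}
0.9960886637369791
```

View pics/scene0.png

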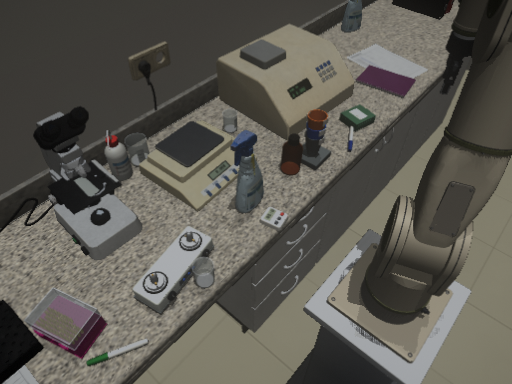

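View pics/top0.png

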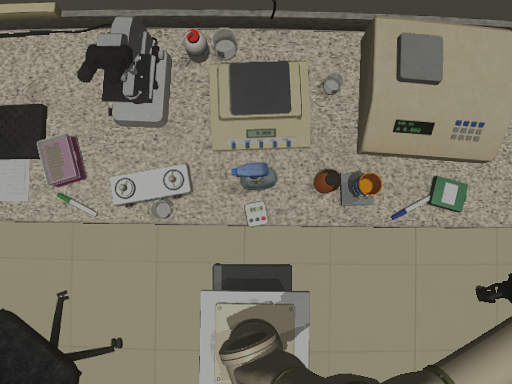

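The scene picture has the stack at about (316,130), the spray bottle at (247,180), and the mixer spindles at (190,241) and (155,282). In the top picture the stack is at (365,185), the spray at (257,176), and the spindles at (124,188) and (174,180). Next I'll zoom in and set up the geometry helpers.

```bash
cat > h.py <<'E'
import numpy as np,cv2
from scipy.spatial.transform import Rotation as R
from workcell import *
def info(n):
    c=camera_info(n);return c['camera_matrix'],c['k1'],np.array(c['eye']),R.from_quat(c['attitude']).as_matrix()
def rays(n,uv):
    K,k1,e,A=info(n);uv=np.asarray(uv,float).reshape(-1,1,2)
    x=cv2.undistortPoints(uv,K,np.array([k1,0,0,0,0.]),None,None,None,(3,50,1e-12)) if False else cv2.undistortPointsIter(uv,K,np.array([k1,0,0,0,0.]),None,None,(3,50,1e-12))
    x=x[:,0];d=np.c_[x[:,0],-x[:,1],-np.ones(len(x))]
    return e,d@A.T      # scaled so depth 1
def onplane(n,uv,z):
    e,d=rays(n,uv);return e+d*((z-e[2])/d[:,2])[:,None]
def pts(n,uv,dep):
    e,d=rays(n,uv);return e+d*np.asarray(dep)[:,None]
def cloud(n,d):
    h,w=d.shape;u,v=np.meshgrid(np.arange(w),np.arange(h))
    return pts(n,np.c_[u.ravel(),v.ravel()],d.ravel()).reshape(h,w,3)
def proj(n,P):
    K,k1,e,A=info(n);q=(np.atleast_2d(P)-e)@A;x=q[:,0]/-q[:,2];y=-q[:,1]/-q[:,2];r=1+k1*(x*x+y*y)
    return np.c_[K[0,0]*x*r+K[0,2],K[1,1]*y*r+K[1,2]]
def tri(uv1,uv2,n1='scene',n2='top'):
    e1,d1=rays(n1,uv1);e2,d2=rays(n2,uv2);d1=d1[0];d2=d2[0]
    s=np.linalg.lstsq(np.c_[d1,-d2],e2-e1,rcond=None)[0]
    a=e1+d1*s[0];b=e2+d2*s[1];return (a+b)/2,np.linalg.norm(a-b)
def crop(p,f,u0,v0,u1,v1,s):
    cv2.imwrite(f,cv2.resize(p[v0:v1,u0:u1,::-1],None,fx=s,fy=s,interpolation=cv2.INTER_CUBIC))
E
python3 - <<'E'
from h import *
for n in("scene","top"):
    z=np.load(n+"0.npz");p=z['p'];d=z['d'];c=cloud(n,d)
    b=[(290,95,340,180),(130,220,220,310)] if n=="scene" else [(300,155,390,215),(100,155,200,215)]
    for i,(u0,v0,u1,v1) in enumerate(b): crop(p,f"pics/{n}0c{i}.png",u0,v0,u1,v1,7 if n=="scene" else 8)
    # bench check
    print(n,[np.round(c[v,u],3) for u,v in ([(225,215),(380,110)] if n=="scene" else [(230,210),(320,215),(150,210)])])
E
```

```text
scene [array([ 0.495,  0.083, -0.001]), array([ 0.407, -0.684,  0.002])]
top [array([ 0.383,  0.077, -0.006]), array([ 0.372, -0.189, -0.004]), array([0.377, 0.297, 0.071])]
```

Run:
```python
import cv2,numpy as np
a=[cv2.imread(f"pics/{n}.png") for n in("scene0c0","top0c0","scene0c1","top0c1")]
for i in(0,2):
    x,y=a[i],a[i+1];s=595/max(x.shape[0],1)
    print(x.shape,y.shape)
```

```text
(595, 350, 3) (480, 720, 3)
(630, 630, 3) (480, 800, 3)
```

View pics/scene0c0.png

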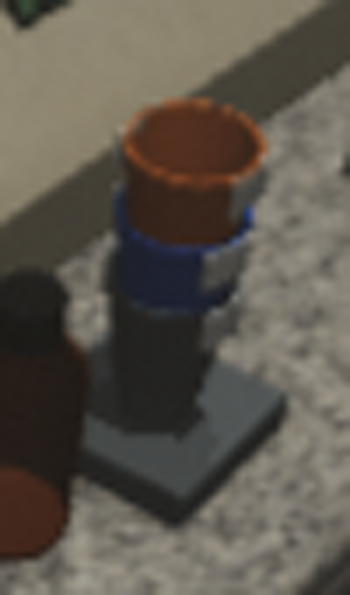

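View pics/top0c0.png

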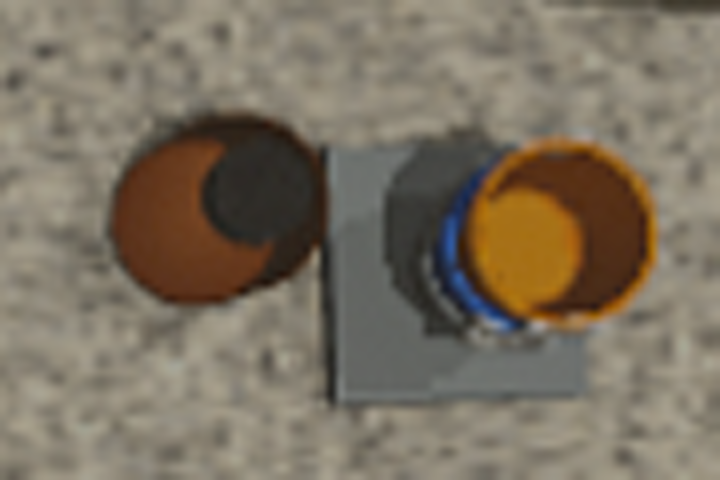

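View pics/scene0c1.png

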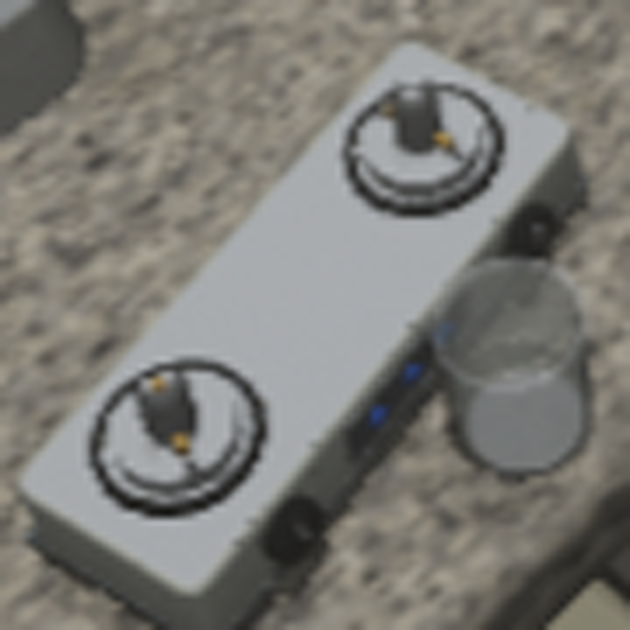

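View pics/top0c1.png

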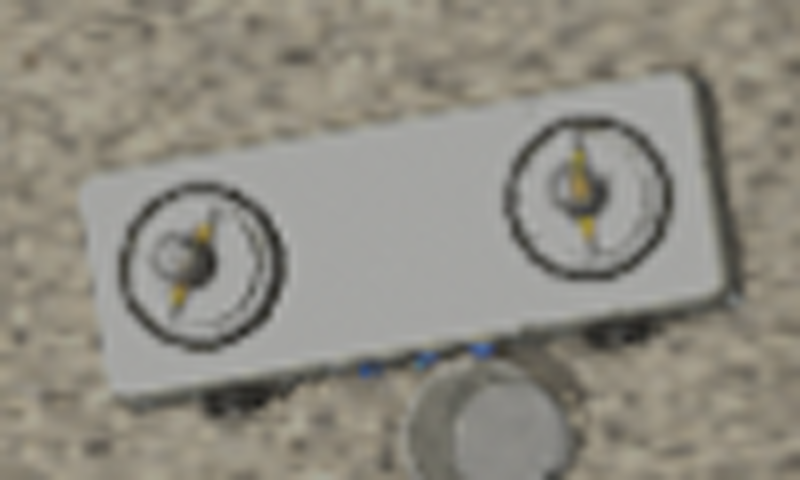

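Run:
```python
from h import *
S=np.load("scene0.npz");T=np.load("top0.npz")
cs=cloud("scene",S['d']);ct=cloud("top",T['d'])
def seg(p,c,cond,box,zr):
    hsv=cv2.cvtColor(p,cv2.COLOR_RGB2HSV)
    m=np.zeros(p.shape[:2],bool);u0,v0,u1,v1=box;m[v0:v1,u0:u1]=1
    return m&cond(hsv)&(c[...,2]>zr[0])&(c[...,2]<zr[1])
sb=(300,100,335,165);tb=(335,165,390,215)
orange=lambda h:(h[...,0]<20)&(h[...,1]>120)
blue=lambda h:(h[...,0]>105)&(h[...,0]<130)&(h[...,1]>90)
for nm,f,zr in(("orange",orange,(.1,.3)),("blue",blue,(.08,.2))):
    for n,p,c,b in(("scene",S['p'],cs,sb),("top",T['p'],ct,tb)):
        m=seg(p,c,f,b,zr);q=c[m];print(nm,n,m.sum(),q.min(0).round(3),q.max(0).round(3),np.percentile(q[:,2],[2,50,98]).round(3))
# rim points top of orange
for n,c,b in(("scene",cs,sb),("top",ct,tb)):
    q=c[b[1]:b[3],b[0]:b[2]].reshape(-1,3);zt=np.percentile(q[:,2],99.5);print(n,'ztop',zt, q[:,2].max())
    r=q[q[:,2]>zt-.006];
    A=np.c_[2*r[:,:2],np.ones(len(r))];s=np.linalg.lstsq(A,(r[:,:2]**2).sum(1),rcond=None)[0];print(' circle',s[:2].round(4),np.sqrt(s[2]+s[:2]@s[:2]).round(4),len(r))
# ellipse of orange outline in both
for n,p,c,b in(("scene",S['p'],cs,sb),("top",T['p'],ct,tb)):
    q=c[b[1]:b[3],b[0]:b[2]];m=(q[...,2]>.165)
    print(n,(q[...,2]>.15).sum())
# print scene values around lugs
np.set_printoptions(linewidth=250)
print("scene rgb rows"); 
for v in range(109,142,2): print(v,[tuple(int(x) for x in S['p'][v,u]) for u in range(304,330,2)])
```

```text
orange scene 293 [ 0.423 -0.327  0.135] [ 0.481 -0.259  0.178] [0.138 0.159 0.176]
orange top 443 [ 0.42  -0.322  0.1  ] [ 0.49  -0.214  0.178] [0.11  0.139 0.176]
blue scene 79 [ 0.423 -0.311  0.1  ] [ 0.479 -0.26   0.14 ] [0.101 0.123 0.139]
blue top 42 [ 0.423 -0.286  0.083] [ 0.473 -0.263  0.14 ] [0.09  0.133 0.14 ]
scene ztop 0.17689614781850158 0.9013639708617847
 circle [0.2275 0.1508] 0.4987 90
top ztop 0.49112480455419233 1.404101082012892
 circle [0.0508 0.0039] 0.2814 14
scene 293
top 216
scene rgb rows
109 [(142, 133, 111), (139, 130, 108), (140, 131, 109), (138, 129, 107), (138, 129, 107), (141, 98, 68), (118, 80, 56), (125, 83, 53), (87, 69, 55), (69, 65, 56), (68, 64, 55), (69, 65, 55), (69, 65, 55)]
111 [(140, 130, 108), (138, 129, 106), (135, 126, 105), (114, 81, 59), (84, 48, 31), (83, 48, 31), (82, 48, 31), (80, 47, 31), (76, 45, 30), (95, 58, 36), (117, 77, 51), (69, 66, 56), (68, 64, 54)]
113 [(138, 129, 107), (135, 126, 104), (137, 98, 73), (75, 54, 41), (81, 47, 31), (82, 47, 30), (83, 47, 31), (80, 46, 30), (78, 46, 31), (73, 43, 29), (67, 41, 29), (129, 75, 4
[... 2032 characters left out ...]
), (31, 34, 49), (44, 45, 51), (74, 73, 68), (47, 48, 50), (107, 105, 99), (127, 123, 110), (122, 117, 109)]
137 [(134, 129, 118), (40, 39, 35), (33, 35, 40), (30, 33, 46), (30, 34, 48), (29, 32, 48), (30, 34, 49), (32, 36, 49), (32, 35, 46), (36, 36, 37), (105, 104, 100), (139, 135, 123), (135, 130, 119)]
139 [(124, 119, 109), (38, 37, 34), (35, 35, 33), (40, 41, 42), (48, 51, 56), (42, 46, 56), (40, 45, 55), (35, 38, 44), (90, 93, 93), (77, 76, 71), (85, 82, 77), (114, 111, 101), (124, 119, 107)]
141 [(139, 134, 123), (43, 43, 40), (35, 34, 31), (35, 35, 33), (35, 35, 33), (36, 35, 33), (36, 35, 33), (38, 37, 35), (72, 71, 66), (71, 69, 65), (110, 107, 97), (106, 101, 92), (134, 129, 120)]
```

Run:
```python
from h import *
from scipy.optimize import least_squares
S=np.load("scene0.npz");T=np.load("top0.npz")
for n,Z in(("scene",S),("top",T)):
    p=Z['p'];d=Z['d'];c=cloud(n,d);c[d==0]=0
    cen=np.array([.452,-.291])
    rr=np.linalg.norm(c[...,:2]-cen,axis=-1)
    near=rr<.05
    q=c[near&(c[...,2]>.17)&(c[...,2]<.182)]
    f=least_squares(lambda x:np.hypot(*(q[:,:2]-x[:2]).T)-x[2],[*cen,.03],loss='soft_l1',f_scale=.001).x
    print(n,'rim depthpts',f.round(4),len(q),q[:,2].max().round(4))
    # image outline of rim: mask orange closed, edge points onto plane .177
    hsv=cv2.cvtColor(p,cv2.COLOR_RGB2HSV)
    m=((hsv[...,0]<20)&(hsv[...,1]>100)&near&(c[...,2]>.1)).astype(np.uint8)
    ct=max(cv2.findContours(m,cv2.RETR_EXTERNAL,cv2.CHAIN_APPROX_NONE)[0],key=len)[:,0]
    P=onplane(n,ct,.177)
    f=least_squares(lambda x:np.hypot(*(P[:,:2]-x[:2]).T)-.031,cen,loss='soft_l1',f_scale=.001).x
    print(n,'outline',f.round(4))
    # unsaturated (lug) pixels by height around orange & blue
    cen=np.array([.452,-.291])
    for nm,z0,z1 in(("orange",.152,.176),("blue",.115,.140),("grey",.08,.102)):
        k=near&(c[...,2]>z0)&(c[...,2]<z1)&(hsv[...,1]<70)&(rr>.024)&(rr<.04)
        v,u=np.nonzero(k);q=c[k]
        a=np.degrees(np.arctan2(q[:,1]-cen[1],q[:,0]-cen[0]))
        print(nm,n,sorted([(int(x),int(y),int(w),round(float(r)*1000)) for x,y,w,r in zip(a,u,v,rr[k])]))
```

```text
scene rim depthpts [ 0.453  -0.2912  0.0297] 91 0.1783
scene outline [ 0.4458 -0.2786]
orange scene [(-175, 325, 121, 28), (-170, 326, 121, 31), (-169, 325, 123, 28), (-169, 326, 120, 30), (-169, 326, 122, 31), (-166, 327, 118, 31), (-159, 326, 123, 30), (-159, 327, 119, 31), (-159, 327, 122, 33), (-155, 327, 120, 32), (-155, 327, 121, 32), (-154, 328, 117, 33), (17, 306, 115, 35), (19, 306, 118, 34), (22, 306, 117, 34), (23, 306, 114, 35), (24, 307, 118, 30), (25, 307, 113, 32), (26, 306, 116, 34), (27, 307, 117, 31), (163, 323, 122, 29), (164, 323, 123, 29), (165, 323, 124, 29), (165, 323, 126, 31), (166, 324, 121, 31), (166, 324, 122, 32), (168, 323, 125, 29), (169, 324, 123, 31), (172, 324, 125, 31), (174, 324, 124, 30), (176, 325, 122, 31)]
blue scene [(-179, 323, 128, 27), (-179, 323, 133, 30), (-178, 323, 134, 30), (-177, 324, 131, 31), (-175, 325, 129, 33), (-174, 324, 129, 30), (-171, 324, 133, 31), (-170, 324, 132, 30), (-170, 325, 128, 31), (-169, 325, 130, 32), (-168, 324, 127, 27), (-141, 324, 126, 26), (3, 306, 121, 36), (6, 306, 122, 35), (6, 307, 121, 32), (11, 307, 1
[... 4144 characters left out ...]
, (13, 360, 174, 32), (14, 360, 175, 29), (17, 359, 175, 30), (25, 358, 176, 29), (27, 358, 177, 26), (34, 357, 177, 28), (43, 356, 178, 27), (43, 356, 179, 25), (52, 355, 179, 28), (63, 354, 181, 26), (70, 353, 182, 27), (83, 353, 184, 27), (88, 353, 185, 27), (91, 352, 186, 26), (94, 353, 186, 26), (100, 353, 187, 28), (111, 353, 189, 29), (113, 354, 189, 26), (117, 353, 190, 26), (130, 354, 192, 27), (132, 355, 192, 28), (138, 355, 193, 27), (139, 356, 193, 29), (144, 356, 194, 29), (154, 358, 195, 30), (157, 358, 196, 32), (158, 357, 196, 31), (158, 357, 197, 34), (161, 358, 197, 34), (161, 359, 196, 31), (162, 359, 197, 34), (168, 360, 197, 33), (172, 361, 197, 33), (176, 362, 197, 32)]
```

Run:
```python
from h import *
from scipy.optimize import least_squares
S=np.load("scene0.npz");T=np.load("top0.npz")
for n,Z in(("scene",S),("top",T)):
    p=Z['p'];d=Z['d'];c=cloud(n,d);c[d==0]=0
    hsv=cv2.cvtColor(p,cv2.COLOR_RGB2HSV)
    reg=(c[...,0]>.38)&(c[...,0]<.6)&(c[...,1]>.16)&(c[...,1]<.5)
    q=c[reg&(c[...,2]>.045)&(c[...,2]<.06)]; print(n,'housing top',np.median(q[:,2]).round(4),q[:,:2].mean(0).round(3))
    print(' bounds',q.min(0).round(3),q.max(0).round(3))
    br=reg&(hsv[...,0]>10)&(hsv[...,0]<30)&(hsv[...,1]>110)&(c[...,2]>.05)&(c[...,2]<.11)
    v,u=np.nonzero(br);
    for uu,vv in zip(u,v): print('  brass',uu,vv,hsv[vv,uu],c[vv,uu].round(4),onplane(n,[[uu,vv]],.0735)[0,:2].round(4))
    sh=reg&(c[...,2]>.085)
    l,lab,st,ce=cv2.connectedComponentsWithStats(sh.astype(np.uint8))
    for i in range(1,l):
        q=c[lab==i]; 
        if len(q)>3: print('  shaft',ce[i].round(1),len(q),q.mean(0).round(4),q[:,2].max().round(4), q[q[:,2]>.092].mean(0).round(4))
```

```text
scene housing top 0.0564 [0.445 0.314]
 bounds [0.381 0.192 0.045] [0.514 0.423 0.06 ]
  brass 192 239 [ 20 123 129] [0.4575 0.2378 0.0758] [0.4589 0.2368]
  brass 193 240 [ 20 129 127] [0.4534 0.2381 0.0755] [0.4546 0.2373]
  brass 152 274 [ 19 121 156] [0.4548 0.3703 0.074 ] [0.4551 0.3702]
  brass 155 282 [ 20 132 137] [0.4324 0.3793 0.0743] [0.4329 0.3791]
  brass 156 282 [ 20 111 119] [0.4345 0.3761 0.0675] [0.4311 0.3775]
  brass 155 283 [ 20 122 142] [0.4306 0.3808 0.0738] [0.4308 0.3808]
  brass 156 283 [ 21 121 135] [0.4299 0.3788 0.072 ] [0.429  0.3792]
  shaft [188.3 234.7] 26 [0.4644 0.2416 0.0921] 0.0974 [0.4653 0.2412 0.0945]
  shaft [152.5 276.3] 37 [0.4382 0.3779 0.0921] 0.0978 [0.4391 0.3783 0.0946]
top housing top 0.0549 [0.45  0.302]
 bounds [0.383 0.19  0.045] [0.513 0.421 0.06 ]
  brass 172 174 [ 27 131 136] [0.4779 0.2377 0.0751] [0.4781 0.2379]
  brass 172 177 [ 23 125 137] [0.4693 0.2372 0.0769] [0.4697 0.2377]
  brass 172 178 [ 21 133 152] [0.4668 0.2376 0.0739] [0.4669 0.2376]
  brass 173 182 [ 26 146 136] [0.4556 0.2343 0.0749] [0.4557 0.2345]
  brass 173 183 [ 25 161 157] [0.4525 0.2338 0.0777] [0.4529 0.2345]
  brass 125 184 [ 23 149 135] [0.4479 0.369  0.0767] [0.4482 0.3698]
  brass 122 191 [ 23 142 140] [0.4283 0.3774 0.0746] [0.4284 0.3777]
  brass 122 192 [ 25 144 126] [0.426  0.379  0.0682] [0.4256 0.3776]
  shaft [172.2 178. ] 21 [0.465  0.2341 0.0917] 0.0977 [0.4644 0.2346 0.0945]
  shaft [122.1 186.6] 19 [0.4392 0.3727 0.0928] 0.0978 [0.4397 0.373  0.0946]
```

Run:
```python
from h import *
from scipy.optimize import least_squares
S=np.load("scene0.npz");T=np.load("top0.npz")
g=[(.465,.2375),(.4395,.3755)]
for n,Z in(("scene",S),("top",T)):
    p=Z['p'];k=4
    G=cv2.cvtColor(p,cv2.COLOR_RGB2GRAY)
    for i,c0 in enumerate(g):
        c0=np.array(c0)
        # radial search: from outside (r=.034) inwards on plane z=.056, find darkest ring location
        ang=np.radians(np.arange(0,360,5));rad=np.arange(.019,.034,.00025)
        best=None
        for it in range(3):
            P=np.stack([c0[0]+np.cos(ang)[:,None]*rad,c0[1]+np.sin(ang)[:,None]*rad,np.full((len(ang),len(rad)),.056)],-1).reshape(-1,3)
            uv=proj(n,P).astype(np.float32)
            I=cv2.remap(G,uv[:,:1].copy(),uv[:,1:].copy(),cv2.INTER_CUBIC).reshape(len(ang),len(rad)).astype(float)
            w=np.clip(np.percentile(I,70)-25-I,0,None);ok=w.max(1)>40
            # only the ring: use minimum near outermost
            j=np.array([np.argmin(r) for r in I]);r=rad[j]
            q=np.c_[c0[0]+np.cos(ang)*r,c0[1]+np.sin(ang)*r][ok]
            f=least_squares(lambda x:np.hypot(*(q-x[:2]).T)-x[2],[*c0,.026],loss='soft_l1',f_scale=.0005).x
            c0=f[:2]
        print(n,i+1 if 0 else ('sp2','sp1')[i],f.round(4),ok.sum(),np.std(np.hypot(*(q-f[:2]).T)).round(4))
```

```text
scene sp2 [0.4685 0.237  0.0274] 65 0.0031
scene sp1 [0.4432 0.3748 0.0279] 72 0.0015
top sp2 [0.4647 0.2372 0.0276] 67 0.0004
top sp1 [0.4387 0.375  0.0277] 66 0.0003
```

Run:
```python
from h import *
S=np.load("scene0.npz");T=np.load("top0.npz")
r=R.from_quat(get_obs()['ee_rot']).as_matrix();print('toolx',r[:,0].round(3),'toolz',r[:,2].round(3),np.degrees(np.arctan2(r[1,2],r[0,2])))
def ang(a,b):
    d=b-a;return np.degrees(np.arctan2(d[1],d[0]))%180,(a+b)/2
for nm,u,z in(("sp2 brass",[(173.5,183.75),(172.25,174.4)],.0735),("sp2 marks",[(174.6,186.9),(172.25,171.25)],.066),("sp1 brass",[(122.25,192.25),(125.6,183.75)],.0735),("sp1 marks",[(121.5,194.75),(126.9,181.5)],.066)):
    P=onplane("top",u,z)[:,:2]-0;print(nm,ang(*P))
# scene: crop/7 + (130,220)
f=lambda x,y:(130+x/7,220+y/7)
for nm,u,z in(("sp2 brass",[f(443,140),f(390,110)],.0735),("sp1 brass",[f(180,442),f(158,383)],.0735),("sp2",[f(460,153),f(390,110)],.066)):
    P=onplane("scene",u,z)[:,:2];print('scene',nm,ang(*P),np.linalg.norm(P[0]-P[1]))
for n,Z in(("scene",S),("top",T)):
    c=cloud(n,Z['d']);c[Z['d']==0]=0
    for nm,(x0,x1,y0,y1,z0,z1) in dict(amber=(.38,.56,-.27,-.13,.03,.16),spray=(.38,.6,-.13,.08,.03,.3),sprayTop=(.38,.6,-.13,.08,.2,.3),beaker=(.3,.42,.15,.4,.02,.08)).items():
        q=c[(c[...,0]>x0)&(c[...,0]<x1)&(c[...,1]>y0)&(c[...,1]<y1)&(c[...,2]>z0)&(c[...,2]<z1)]
        print(n,nm,q.min(0).round(3),q.max(0).round(3),len(q))
```

```text
toolx [-0.     0.001 -1.   ] toolz [ 0.322 -0.947 -0.001] -71.21373981007838
sp2 brass (np.float64(9.143288679458863), array([0.46391095, 0.23510061]))
sp2 marks (np.float64(10.058772427105824), array([0.46469991, 0.23473788]))
sp1 brass (np.float64(160.08383708063772), array([0.43692263, 0.37249348]))
sp1 marks (np.float64(159.4047592756295), array([0.43718397, 0.37365452]))
scene sp2 brass (np.float64(8.793218257070658), array([0.46640282, 0.2386892 ])) 0.024951569953433665
scene sp1 brass (np.float64(158.03551806870257), array([0.44089988, 0.37518267])) 0.025159357641061978
scene sp2 (np.float64(6.790873697657625), array([0.46652776, 0.23555677])) 0.03411770428363784
scene amber [ 0.432 -0.27   0.03 ] [ 0.499 -0.164  0.16 ] 817
scene spray [ 0.444 -0.074  0.03 ] [0.6   0.079 0.279] 1978
scene sprayTop [ 0.452 -0.019  0.2  ] [0.491 0.068 0.279] 626
scene beaker [0.357 0.222 0.02 ] [0.42  0.4   0.074] 1042
top amber [ 0.433 -0.27   0.031] [ 0.5   -0.166  0.149] 553
top spray [ 0.442 -0.13   0.03 ] [0.6   0.079 0.281] 1407
top sprayTop [ 0.451 -0.023  0.2  ] [0.49  0.066 0.281] 497
top beaker [0.355 0.219 0.021] [0.42  0.4   0.076] 537
```

Run:
```python
from h import *
for n in("scene","top"):
    Z=np.load(n+"0.npz");c=cloud(n,Z['d']);c[Z['d']==0]=0
    for y in(-.33,-.29,-.25,-.1,0,.1):
        q=c[(abs(c[...,1]-y)<.02)&(c[...,2]>.02)&(c[...,0]>.505)&(c[...,0]<.75)]
        if len(q):
            print(n,y,'minx',q[:,0].min().round(3),'maxz',q[:,2].max().round(3), [ (x.round(2),q[abs(q[:,0]-x)<.01][:,2].max().round(3) if (abs(q[:,0]-x)<.01).any() else None) for x in np.arange(.51,.75,.04)])
```

```text
scene -0.33 minx 0.553 maxz 0.194 [(np.float64(0.51), None), (np.float64(0.55), np.float64(0.078)), (np.float64(0.59), np.float64(0.119)), (np.float64(0.63), np.float64(0.156)), (np.float64(0.67), np.float64(0.188)), (np.float64(0.71), np.float64(0.194))]
scene -0.29 minx 0.554 maxz 0.194 [(np.float64(0.51), None), (np.float64(0.55), np.float64(0.075)), (np.float64(0.59), np.float64(0.117)), (np.float64(0.63), np.float64(0.155)), (np.float64(0.67), np.float64(0.186)), (np.float64(0.71), np.float64(0.191))]
scene -0.25 minx 0.741 maxz 0.07 [(np.float64(0.51), None), (np.float64(0.55), None), (np.float64(0.59), None), (np.float64(0.63), None), (np.float64(0.67), None), (np.float64(0.71), None)]
scene -0.1 minx 0.615 maxz 0.1 [(np.float64(0.51), None), (np.float64(0.55), None), (np.float64(0.59), None), (np.float64(0.63), np.float64(0.058)), (np.float64(0.67), np.float64(0.098)), (np.float64(0.71), np.float64(0.099))]
scene 0 minx 0.566 maxz 0.101 [(np.float64(0.51), None), (np.float64(0.55), None), (np.float64(0.59), np.float64(0.044)), (np.float64(0.63), np.float64(0.06)), (np.float64
[... 1043 characters left out ...]
03 [(np.float64(0.51), None), (np.float64(0.55), None), (np.float64(0.59), np.float64(0.042)), (np.float64(0.63), np.float64(0.063)), (np.float64(0.67), np.float64(0.103)), (np.float64(0.71), np.float64(0.101))]
top 0 minx 0.564 maxz 0.102 [(np.float64(0.51), None), (np.float64(0.55), None), (np.float64(0.59), np.float64(0.043)), (np.float64(0.63), np.float64(0.064)), (np.float64(0.67), np.float64(0.102)), (np.float64(0.71), np.float64(0.102))]
top 0.1 minx 0.558 maxz 0.098 [(np.float64(0.51), None), (np.float64(0.55), np.float64(0.027)), (np.float64(0.59), np.float64(0.046)), (np.float64(0.63), np.float64(0.078)), (np.float64(0.67), np.float64(0.094)), (np.float64(0.71), np.float64(0.098))]
```

Call:
move_arm(
  motion="0.02 0.025 0.05 0.13; 0.045 0.055 0.06 0.27; 0.07 0.085 0.06 0.4; 0.1 0.12 0.06 0.53; 0.13 0.155 0.06 0.67; 0.16 0.19 0.06 0.8; 0.19 0.225 0.06 0.93; 0.22 0.26 0.06 1.07; 0.251 0.299 0.06 1.2; 0.251 0.299 0.06 1.33",
  grip=1,
)

```text
clock: 1.35
position: [0.4547, -0.2885, 0.2911]
ee_rot: [-0.034, 0.706, 0.035, 0.706]
ft_force: [-0.1, -1.0, -0.1]
grip_width: 1.002
```

Run:
```python
from h import *
o=get_obs();r=R.from_quat(o['ee_rot']).as_matrix();print(o['clock'],o['position'],r[:,0].round(3),np.degrees(np.arctan2(r[1,2],r[0,2])),o['joint_pos'].round(2),o['ft_force'])
for n in("scene","top"):
    p,d=camera(n);np.savez(f"{n}1.npz",p=p,d=d);cv2.imwrite(f"pics/{n}1.png",p[...,::-1])
```

```text
1.35 [ 0.45471312 -0.28847514  0.2911483 ] [ 0.001  0.002 -1.   ] 5.634078706684338 [ 0.89  0.14 -0.45  1.58  0.06  1.44  0.53] [-0.09936197 -1.03654347 -0.05015854]
```

View pics/scene1.png

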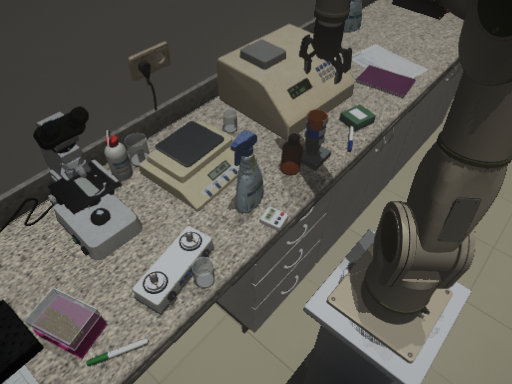

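Call:
move_arm(
  motion="0 0.001 -0.03 0; 0 0.001 -0.06 0; 0 0.001 -0.06 0; 0 0.001 -0.06 0",
)

```text
clock: 1.95
position: [0.4524, -0.2923, 0.2325]
ee_rot: [-0.03, 0.706, 0.03, 0.707]
ft_force: [0.2, -1.0, 0.6]
grip_width: 0.999
```

Run:
```python
from h import *
o=get_obs();r=R.from_quat(o['ee_rot']).as_matrix();print(o['clock'],o['position'],r[:,0].round(3),np.degrees(np.arctan2(r[1,2],r[0,2])),o['ft_force'])
for n,b in(("scene",(280,20,370,170)),("top",(330,140,430,230))):
    p,d=camera(n);np.savez(f"{n}1.npz",p=p,d=d);crop(p,f"pics/{n}1b.png",*b,4)
```

```text
1.95 [ 0.45239469 -0.29232952  0.23248436] [ 0.001 -0.001 -1.   ] 4.863020940961124 [ 0.2247271  -1.000663    0.62208062]
```

View pics/scene1b.png

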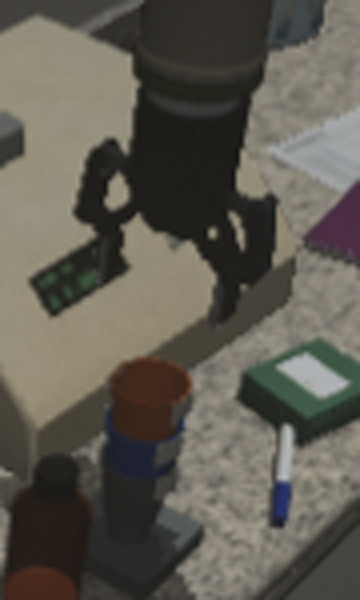

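View pics/top1b.png

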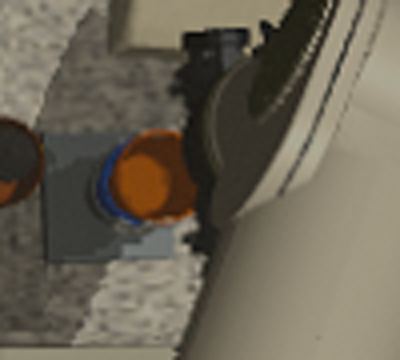

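Run:
```python
from h import *
for n in("scene","top"):
    Z=np.load(n+"1.npz");c=cloud(n,Z['d']);c[Z['d']==0]=0
    k=(c[...,2]>.195)&(c[...,2]<.29)&(abs(c[...,1]+.292)<.05)&(abs(c[...,0]-.452)<.09)
    q=c[k]
    for s,nm in((1,'far'),(-1,'near')):
        w=q[(q[:,0]-.452)*s>0.02]
        if len(w):
            zb=np.percentile(w[:,2],1);t=w[w[:,2]<zb+.012];print(n,nm,'zmin',zb.round(4),t.min(0).round(4),t.max(0).round(4),t.mean(0).round(4),len(t))
```

```text
scene far zmin 0.2475 [ 0.4956 -0.2954  0.2471] [ 0.5094 -0.275   0.2593] [ 0.4993 -0.2837  0.2541] 22
scene near zmin 0.2482 [ 0.3978 -0.2995  0.2473] [ 0.4096 -0.2845  0.26  ] [ 0.4038 -0.2891  0.2548] 17
top far zmin 0.2548 [ 0.4911 -0.2812  0.2548] [ 0.5036 -0.275   0.2662] [ 0.4962 -0.2779  0.2618] 12
top near zmin 0.251 [ 0.3947 -0.2924  0.2507] [ 0.4074 -0.2839  0.2625] [ 0.4003 -0.2871  0.2571] 9
```

Call:
move_arm(
  motion="0 0 -0.03 0; 0 0 -0.06 0; 0 0 -0.08 0; 0 0 -0.093 0; 0 0 -0.093 0; 0 0 -0.093 0",
)

```text
clock: 2.8
position: [0.4528, -0.2921, 0.1394]
ee_rot: [-0.031, 0.706, 0.03, 0.707]
ft_force: [0.2, -0.5, -1.1]
grip_width: 0.998
```

Call:
move_arm(
  motion="0 0 0 0; 0 0 0 0; 0 0 0 0; 0 0 0 0; 0 0 0 0; 0 0 0 0",
  grip=0,
  force=35,
)

```text
clock: 3.55
position: [0.4528, -0.2921, 0.1393]
ee_rot: [-0.031, 0.706, 0.03, 0.707]
ft_force: [-0.1, -0.5, 5.8]
grip_width: 0.743
```

Run:
```python
from h import *
o=get_obs();r=R.from_quat(o['ee_rot']).as_matrix();print(o['clock'],o['position'],np.degrees(np.arctan2(r[1,2],r[0,2])),o['ft_force'],o['grip_width'])
for n,b in(("scene",(280,60,370,170)),):
    p,d=camera(n);np.savez(f"{n}2.npz",p=p,d=d);crop(p,f"pics/{n}2.png",*b,5)
```

```text
3.55 [ 0.45275693 -0.29207471  0.13926312] 4.979086727744656 [-0.13791136 -0.49669237  5.84547983] 0.742838591435421
```

View pics/scene2.png

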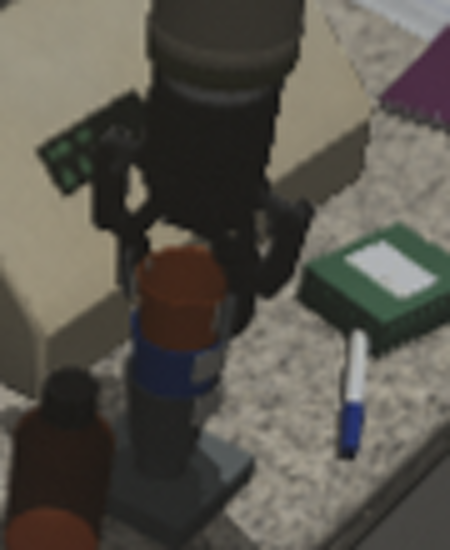

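Call:
move_arm(
  motion="0 0 0.004 0; 0 0 0.01 0; 0 0 0.016 0; 0 0 0.022 0; 0 0 0.03 0; 0 0 0.03 0",
)

```text
clock: 4.35
position: [0.4526, -0.2919, 0.1692]
ee_rot: [-0.031, 0.706, 0.03, 0.707]
ft_force: [0.7, -0.3, -1.5]
grip_width: 0.746
```

Run:
```python
from h import *
for n,b in(("scene",(280,60,370,170)),):
    p,d=camera(n);np.savez(f"{n}3.npz",p=p,d=d);crop(p,f"pics/{n}3.png",*b,5)
```

```text
(no output)
```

View pics/scene3.png

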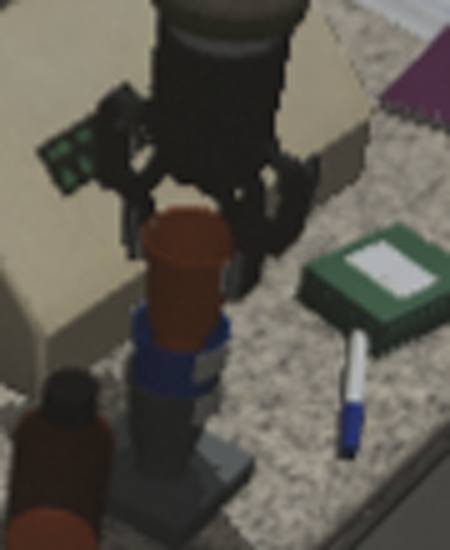

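Call:
move_arm(
  motion="0 0 0.02 0; 0 0 0.05 0; 0 0 0.09 0; 0 0 0.13 0; 0 0 0.17 0; 0 0 0.21 0; 0 0 0.24 0; 0 0 0.24 0",
)

```text
clock: 5.4
position: [0.4529, -0.2919, 0.4102]
ee_rot: [-0.031, 0.705, 0.03, 0.707]
ft_force: [-0.1, 0.3, -1.0]
grip_width: 0.743
```

Call:
move_arm(
  motion="0 0.02 0 0; 0 0.05 0 -0.03; 0 0.09 0 -0.07; 0 0.13 0 -0.11; 0 0.17 0 -0.15; 0 0.21 0 -0.19; 0 0.25 0 -0.22; 0 0.29 0 -0.25; 0 0.32 0 -0.27; 0 0.34 0 -0.28",
)

```text
clock: 6.65
position: [0.451, 0.0509, 0.407]
ee_rot: [0.067, 0.704, -0.068, 0.703]
ft_force: [0.3, -0.9, -0.5]
grip_width: 0.742
```

Run:
```python
from h import *
o=get_obs();r=R.from_quat(o['ee_rot']).as_matrix();print(o['clock'],o['position'],r[:,0].round(3),np.degrees(np.arctan2(r[1,2],r[0,2])),o['ft_force'],o['grip_width'],o['joint_pos'].round(2))
for n in("scene","top"):
    p,d=camera(n);np.savez(f"{n}4.npz",p=p,d=d);cv2.imwrite(f"pics/{n}4.png",p[...,::-1])
```

```text
6.65 [0.45104317 0.05087553 0.40699517] [-0.002 -0.001 -1.   ] -10.94535508957881 [ 0.25879656 -0.94556768 -0.51899455] 0.7422412412656041 [ 0.6  -0.06 -0.76  1.53 -0.04  1.66 -0.35]
```

View pics/scene4.png

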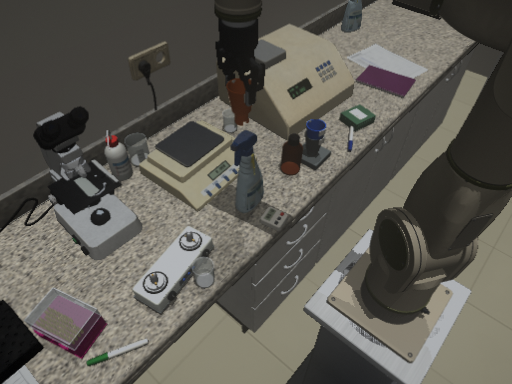

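Call:
move_arm(
  motion="-0.001 0.03 0 -0.02; -0.002 0.07 0 -0.04; -0.004 0.12 0 -0.06; -0.006 0.17 0 -0.08; -0.008 0.22 0 -0.1; -0.01 0.26 0 -0.12; -0.0125 0.295 0 -0.14; -0.0125 0.318 0 -0.16; -0.0125 0.326 0 -0.16; -0.0125 0.326 0 -0.16",
)

```text
clock: 8.0
position: [0.4397, 0.3738, 0.4078]
ee_rot: [0.124, 0.696, -0.124, 0.696]
ft_force: [-0.2, -0.1, -0.4]
grip_width: 0.747
```

Call:
move_arm(
  motion="0 0 -0.03 0; 0 0 -0.07 0; 0 0 -0.11 0; 0 0 -0.15 0; 0 0 -0.185 0; 0 0 -0.208 0; 0 0 -0.208 0; 0 0 -0.208 0",
)

```text
clock: 9.0
position: [0.4405, 0.3739, 0.2015]
ee_rot: [0.125, 0.696, -0.124, 0.696]
ft_force: [0.0, 0.3, -1.8]
grip_width: 0.743
```

Run:
```python
from h import *
o=get_obs();r=R.from_quat(o['ee_rot']).as_matrix();print(o['clock'],o['position'],r[:,0].round(3),np.degrees(np.arctan2(r[1,2],r[0,2])),o['ft_force'],o['grip_width'])
for n,b in(("scene",(100,180,240,320)),("top",(60,130,200,230))):
    p,d=camera(n);np.savez(f"{n}5.npz",p=p,d=d);crop(p,f"pics/{n}5.png",*b,5 if n=="top" else 4)
```

```text
9.0 [0.44045372 0.37386778 0.20154743] [ 0.001  0.    -1.   ] -20.281284275721337 [ 0.01540727  0.27050665 -1.78108218] 0.7431865413908703
```

View pics/scene5.png

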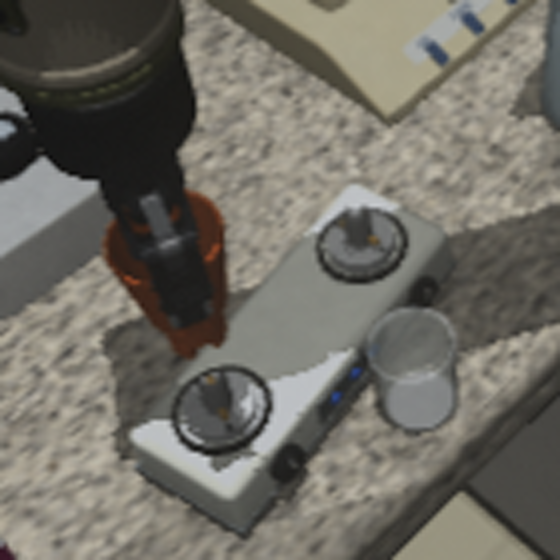

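View pics/top5.png

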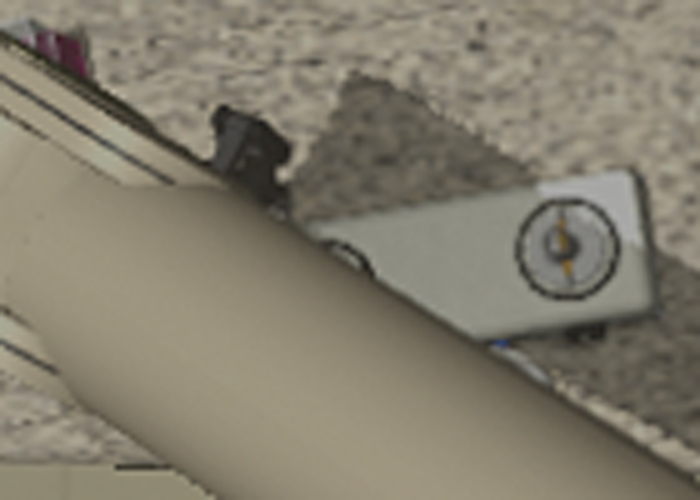

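Run:
```python
from h import *
from scipy.optimize import least_squares
Z=np.load("scene5.npz");p=Z['p'];c=cloud("scene",Z['d']);c[Z['d']==0]=0
h=cv2.cvtColor(p,cv2.COLOR_RGB2HSV)
m=(h[...,0]<20)&(h[...,1]>110)&(abs(c[...,0]-.44)<.06)&(abs(c[...,1]-.374)<.06)&(c[...,2]>.12)
q=c[m];print(len(q),q.min(0).round(4),q.max(0).round(4))
v,u=np.nonzero(m)
for z0,z1,r in((.14,.172,.016),(.172,.19,None),(.19,.24,None)):
    k=(q[:,2]>z0)&(q[:,2]<z1);w=q[k];print(z0,len(w),w.mean(0).round(4))
    rad=lambda z:np.where(z-.145<.032,.016,.022+(z-.145-.032)*9/62)
    # outer surface only: nearest-camera side
    if len(w)>5:
        f=least_squares(lambda x:np.hypot(*(w[:,:2]-x).T)-rad(w[:,2]),[.43,.38],loss='soft_l1',f_scale=.001);print(f.x.round(4),np.abs(f.fun).mean().round(4))
q=c[m&(c[...,2]>.234)];print(q[:,2].max())
f=least_squares(lambda x:np.hypot(*(q[:,:2]-x).T)-.030,[.44,.374],loss='soft_l1',f_scale=.001);print('rim',f.x.round(4),len(q))
```

```text
385 [0.3908 0.3428 0.1416] [0.4681 0.4084 0.2937]
0.14 66 [0.4291 0.3788 0.156 ]
[0.4412 0.3739] 0.0007
0.172 36 [0.425 0.383 0.182]
[0.4408 0.3742] 0.001
0.19 275 [0.4402 0.3734 0.2211]
[0.4394 0.3744] 0.0015
0.2937193327637807
rim [0.44   0.3743] 73
```

Run:
```python
from h import *
from scipy.optimize import least_squares
for fn in("scene0","scene5","top0"):
  n=fn[:-1];Z=np.load(fn+".npz");c=cloud(n,Z['d']);c[Z['d']==0]=0
  for g in((.4405,.3745),(.466,.2375)):
    q=c[(np.hypot(c[...,0]-g[0],c[...,1]-g[1])<.014)&(c[...,2]>.076)&(c[...,2]<.1)]
    rad=lambda z:np.where(z<.09,.009,.009-(z-.09)*3.5/6)
    q=q[q[:,2]<.0945]
    f=least_squares(lambda x:np.hypot(*(q[:,:2]-x).T)-rad(q[:,2]),g,loss='soft_l1',f_scale=.001);print(fn,g,f.x.round(4),len(q),np.abs(f.fun).mean().round(4))
```

```text
scene0 (0.4405, 0.3745) [0.4428 0.3761] 44 0.0008
scene0 (0.466, 0.2375) [0.4691 0.2378] 35 0.0006
scene5 (0.4405, 0.3745) [0.443  0.3759] 40 0.0006
scene5 (0.466, 0.2375) [0.4688 0.2383] 36 0.0009
top0 (0.4405, 0.3745) [0.4401 0.3755] 26 0.001
top0 (0.466, 0.2375) [0.4655 0.236 ] 23 0.0013
```

Call:
move_arm(
  motion="0.0015 0.0015 -0.015 0; 0.0015 0.0015 -0.03 0; 0.0015 0.0015 -0.04 0; 0.0015 0.0015 -0.046 0; 0.0015 0.0015 -0.052 0; 0.0015 0.0015 -0.058 0; 0.0015 0.0015 -0.058 0",
)

```text
clock: 9.98
position: [0.4411, 0.3756, 0.142]
ee_rot: [0.124, 0.696, -0.124, 0.696]
ft_force: [-1.3, 0.8, -0.1]
grip_width: 0.746
```

Run:
```python
from h import *
o=get_obs();print(o['clock'],o['position'],o['ft_force'],o['torque'],o['grip_width'])
for n,b in(("scene",(100,180,240,320)),):
    p,d=camera(n);np.savez(f"{n}6.npz",p=p,d=d);crop(p,f"pics/{n}6.png",*b,4)
```

```text
9.975 [0.44111266 0.37562904 0.14196947] [-1.33318225  0.84760389 -0.10909088] [ 0.02059048 -0.00140441 -0.02061942] 0.7457318211600623
```

View pics/scene6.png

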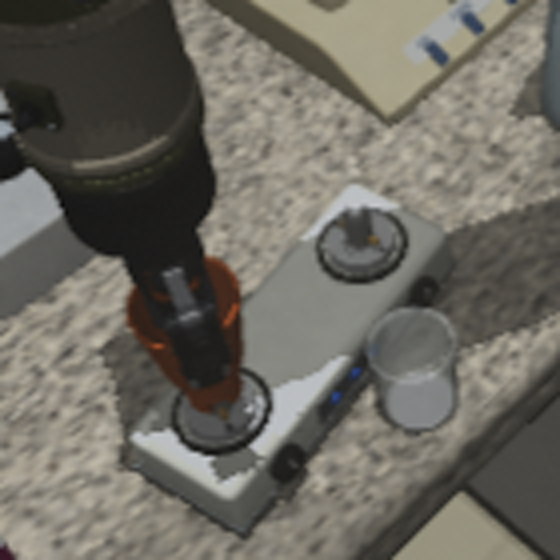

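Call:
move_arm(
  motion="0 0 -0.004 0; 0 0 -0.008 0; 0 0 -0.01 0; 0 0 -0.012 0; 0 0 -0.014 0; 0 0 -0.014 0",
)

```text
clock: 10.78
position: [0.4412, 0.3757, 0.1282]
ee_rot: [0.124, 0.696, -0.124, 0.696]
ft_force: [-0.4, 0.3, -1.1]
grip_width: 0.742
```

Call:
move_arm(
  motion="0 0 -0.002 0; 0 0 -0.003 0; 0 0 -0.004 0; 0 0 -0.005 0; 0 0 -0.005 0",
)

```text
clock: 11.4
position: [0.4415, 0.3764, 0.1252]
ee_rot: [0.124, 0.696, -0.124, 0.697]
ft_force: [-4.3, -3.7, 15.9]
grip_width: 0.742
```

Run:
```python
from h import *
o=get_obs();print(o['clock'],o['position'],o['ft_force'],o['torque'],o['grip_width'])
for n,b in(("scene",(120,210,200,310)),):
    p,d=camera(n);np.savez(f"{n}7.npz",p=p,d=d);crop(p,f"pics/{n}7.png",*b,6)
    c=cloud(n,d);c[d==0]=0
    h=cv2.cvtColor(p,cv2.COLOR_RGB2HSV)
    m=(h[...,0]<20)&(h[...,1]>110)&(np.hypot(c[...,0]-.442,c[...,1]-.376)<.045)&(c[...,2]>.05)&(c[...,2]<.19)
    q=c[m];print(len(q),q.min(0).round(4),q.max(0).round(4),np.sort(q[:,2])[-12:].round(4),np.sort(q[:,2])[:8].round(4))
Z=np.load("scene0.npz");c=cloud("scene",Z['d']);c[Z['d']==0]=0;h=cv2.cvtColor(Z['p'],cv2.COLOR_RGB2HSV)
m=(h[...,0]<20)&(h[...,1]>110)&(np.hypot(c[...,0]-.4525,c[...,1]+.292)<.04);print(np.sort(c[m][:,2])[-12:].round(4))
```

```text
11.4 [0.44145143 0.37639155 0.12522616] [-4.31262182 -3.71109084 15.89986438] [-1.08598974  0.97001282  0.01985644] 0.7415335306924963
301 [0.4123 0.3468 0.0655] [0.4696 0.4068 0.164 ] [0.1617 0.162  0.162  0.162  0.1621 0.1623 0.1624 0.1624 0.1628 0.1634
 0.1636 0.164 ] [0.0655 0.068  0.0685 0.069  0.0691 0.0704 0.0709 0.0709]
[0.1752 0.1753 0.1755 0.1755 0.1755 0.1759 0.1762 0.1765 0.1768 0.1769
 0.1783 0.1783]
```

View pics/scene7.png

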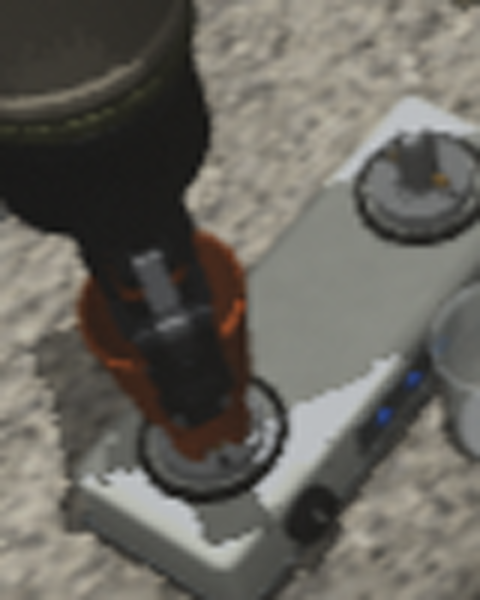

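Call:
move_arm(
  motion="-0.0005 -0.0005 0.003 0; -0.001 -0.001 0.003 0; -0.001 -0.001 0.001 0; -0.001 -0.001 -0.001 0; -0.001 -0.001 -0.001 0",
)

```text
clock: 12.08
position: [0.4408, 0.3761, 0.125]
ee_rot: [0.125, 0.695, -0.123, 0.697]
ft_force: [-4.3, -4.0, 23.9]
grip_width: 0.738
```

Call:
move_arm(
  motion="0 0.0005 0.002 0; 0 0.0005 0.003 0; 0 0.0005 0.003 0",
)

```text
clock: 12.45
position: [0.4405, 0.3754, 0.1253]
ee_rot: [0.124, 0.696, -0.124, 0.696]
ft_force: [1.9, 1.6, 1.6]
grip_width: 0.742
```

Call:
move_arm(
  motion="0 0 0 0; 0 0 0 0; 0 0 0 0; 0 0 0 0; 0 0 0 0",
  grip=1,
)

```text
clock: 13.08
position: [0.4402, 0.3753, 0.1253]
ee_rot: [0.124, 0.696, -0.124, 0.696]
ft_force: [0.8, 0.6, -0.1]
grip_width: 1.004
```

Call:
move_arm(
  motion="0 0 0.03 0; 0 0 0.06 0; 0 0 0.1 0; 0 0 0.15 0; 0 0 0.2 0; 0 0 0.24 0; 0 -0.03 0.28 0; 0 -0.08 0.28 0; 0 -0.14 0.28 0; 0 -0.14 0.28 0",
)

```text
clock: 14.32
position: [0.4423, 0.2293, 0.4055]
ee_rot: [0.127, 0.695, -0.129, 0.696]
ft_force: [0.2, 0.8, -0.0]
grip_width: 0.999
```

Run:
```python
from h import *
from scipy.optimize import least_squares
o=get_obs();print(o['clock'],o['position'],o['ft_force'],o['torque'],o['grip_width'])
for n,b in(("scene",(120,210,220,310)),("top",(80,130,200,230))):
    p,d=camera(n);np.savez(f"{n}8.npz",p=p,d=d);crop(p,f"pics/{n}8.png",*b,6)
    c=cloud(n,d);c[d==0]=0
    h=cv2.cvtColor(p,cv2.COLOR_RGB2HSV)
    m=(h[...,0]<20)&(h[...,1]>110)&(np.hypot(c[...,0]-.442,c[...,1]-.376)<.045)&(c[...,2]>.05)&(c[...,2]<.19)
    q=c[m]
    if len(q)<20: continue
    print(len(q),q.min(0).round(4),q.max(0).round(4),np.sort(q[:,2])[-12:].round(4),np.sort(q[:,2])[:8].round(4))
    w=q[q[:,2]>.153];f=least_squares(lambda x:np.hypot(*(w[:,:2]-x).T)-.03,[.441,.3755],loss='soft_l1',f_scale=.001);print('rim',f.x.round(4),len(w))
    # rim plane
    A=np.c_[w[:,:2]-f.x,np.ones(len(w))];print('plane',np.linalg.lstsq(A,w[:,2],rcond=None)[0].round(4))
```

```text
14.325 [0.44234987 0.22928695 0.40552601] [ 0.20641398  0.78167057 -0.04844503] [ 0.0783207  -0.01683581 -0.02440898] 0.9988165656036081
658 [0.4101 0.3454 0.0671] [0.4715 0.4055 0.1639] [0.162  0.1622 0.1622 0.1623 0.1624 0.1625 0.1628 0.1629 0.1632 0.1634
 0.1635 0.1639] [0.0671 0.0676 0.0695 0.0703 0.0708 0.071  0.0714 0.0715]
rim [0.4396 0.3761] 158
plane [-0.0437  0.0084  0.1591]
```

View pics/scene8.png

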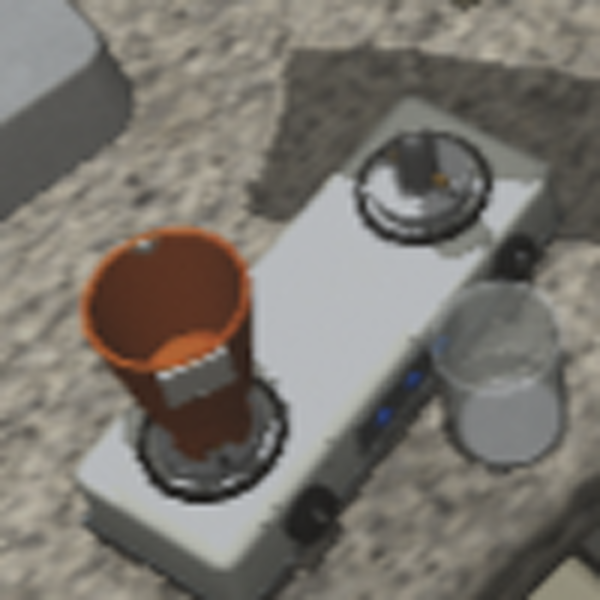

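View pics/top8.png

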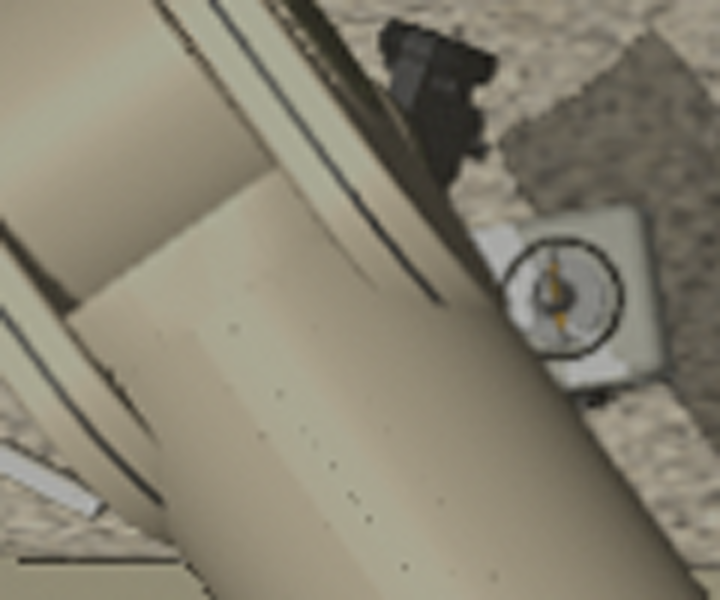

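Run:
```python
from h import *
from scipy.optimize import least_squares
for fn,b in(("scene8",(290,105,345,175)),("top4",(335,160,390,215)),("top8",(335,160,390,215))):
    n=fn[:-1];Z=np.load(fn+".npz");p=Z['p'];c=cloud(n,Z['d']);c[Z['d']==0]=0
    crop(p,f"pics/{fn}_blue.png",*b,8)
    h=cv2.cvtColor(p,cv2.COLOR_RGB2HSV)
    rr=np.hypot(c[...,0]-.452,c[...,1]+.292)
    w=c[(rr<.04)&(c[...,2]>.133)&(c[...,2]<.15)];
    if len(w)<10: continue
    f=least_squares(lambda x:np.hypot(*(w[:,:2]-x).T)-.030,[.452,-.292],loss='soft_l1',f_scale=.001);cen=f.x;print(fn,'rim',cen.round(4),len(w),np.sort(w[:,2])[-12:].round(4))
    rr=np.hypot(c[...,0]-cen[0],c[...,1]-cen[1])
    k=(h[...,1]<70)&(rr>.026)&(rr<.037)&(c[...,2]>.115)&(c[...,2]<.142)
    a=np.degrees(np.arctan2(c[...,1]-cen[1],c[...,0]-cen[0]))[k]%360
    print(np.histogram(a,bins=np.arange(0,361,10))[0], np.sort(a[(a>120)&(a<240)]).round(0))
```

```text
scene8 rim [ 0.4529 -0.2905] 88 [0.1385 0.1385 0.1385 0.1387 0.1388 0.1389 0.1394 0.1396 0.1396 0.1398
 0.1402 0.1414]
[2 0 0 2 2 1 3 0 0 0 0 0 0 0 6 5 8 7 5 3 0 0 0 0 0 0 0 0 0 0 0 0 0 1 1 0] [142. 145. 146. 148. 149. 149. 150. 153. 154. 154. 157. 161. 163. 163.
 164. 165. 167. 168. 168. 171. 173. 175. 176. 178. 178. 179. 182. 182.
 183. 186. 189. 191. 191. 194.]
top4 rim [ 0.4504 -0.2922] 96 [0.1394 0.1395 0.1397 0.1402 0.1403 0.1403 0.141  0.1411 0.1411 0.1414
 0.1418 0.142 ]
[3 0 0 0 0 0 0 0 0 0 0 0 0 0 3 2 1 1 3 0 0 0 0 0 0 0 0 0 0 0 1 0 2 2 0 1] [145. 147. 149. 151. 160. 163. 180. 185. 186. 187.]
top8 rim [ 0.4507 -0.292 ] 100 [0.1395 0.1396 0.14   0.14   0.14   0.1401 0.1401 0.1403 0.1404 0.1415
 0.142  0.1422]
[3 0 0 0 0 0 0 0 0 0 0 0 0 0 4 3 1 1 3 0 0 0 0 0 0 0 0 0 0 0 1 0 2 2 0 1] [145. 148. 148. 149. 154. 157. 160. 164. 180. 184. 187. 187.]
```

View pics/scene8_blue.png

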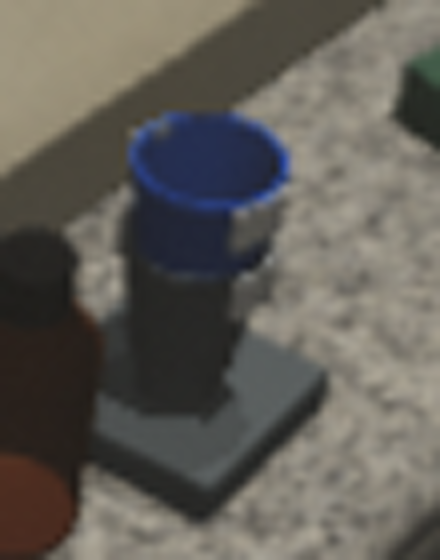

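View pics/top8_blue.png

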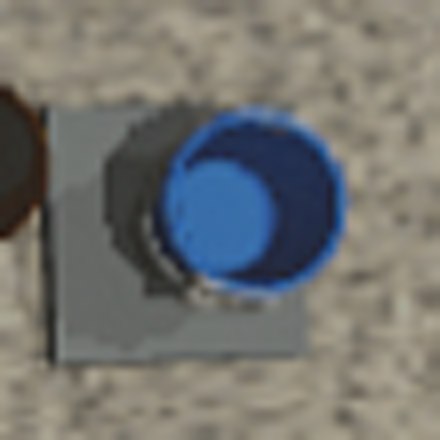

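Call:
move_arm(
  motion="0.001 -0.03 0 0.01; 0.002 -0.08 0 0.02; 0.003 -0.14 0 0.03; 0.004 -0.2 0 0.05; 0.006 -0.26 0 0.06; 0.008 -0.32 0 0.07; 0.009 -0.38 0 0.08; 0.01 -0.44 0 0.09; 0.012 -0.49 0 0.1; 0.012 -0.527 0 0.11",
)

```text
clock: 15.68
position: [0.4534, -0.2922, 0.4045]
ee_rot: [0.085, 0.702, -0.084, 0.702]
ft_force: [0.2, 0.4, -0.3]
grip_width: 0.999
```

Call:
move_arm(
  motion="0 0 -0.03 0; 0 0 -0.08 0; 0 0 -0.13 0; 0 0 -0.18 0; 0 0 -0.2 0; 0 0 -0.2 0",
)

```text
clock: 16.42
position: [0.4528, -0.2895, 0.2037]
ee_rot: [0.085, 0.703, -0.084, 0.701]
ft_force: [0.2, -0.2, 1.0]
grip_width: 0.999
```

Run:
```python
from h import *
from scipy.optimize import least_squares
o=get_obs();r=R.from_quat(o['ee_rot']).as_matrix();print(o['clock'],o['position'],np.degrees(np.arctan2(r[1,2],r[0,2])),o['ft_force'])
for n,b in(("scene",(280,40,370,180)),("top",(80,130,200,230))):
    p,d=camera(n);np.savez(f"{n}9.npz",p=p,d=d);crop(p,f"pics/{n}9.png",*b,4 if n=="scene" else 6)
    c=cloud(n,d);c[d==0]=0;h=cv2.cvtColor(p,cv2.COLOR_RGB2HSV)
    m=(h[...,0]<20)&(h[...,1]>110)&(np.hypot(c[...,0]-.442,c[...,1]-.376)<.045)&(c[...,2]>.06)&(c[...,2]<.19)
    q=c[m];print(n,len(q))
    if len(q)>20:
        print(np.sort(q[:,2])[-12:].round(4));w=q[q[:,2]>.153];f=least_squares(lambda x:np.hypot(*(w[:,:2]-x).T)-.03,[.441,.3755],loss='soft_l1',f_scale=.001);print('rim',f.x.round(4),len(w))
```

```text
16.425 [ 0.45280615 -0.28952903  0.20368213] -13.71072316930908 [ 0.18960715 -0.17065279  0.98529083]
scene 648
[0.1623 0.1624 0.1626 0.1627 0.1627 0.1627 0.1628 0.1628 0.1633 0.1634
 0.1636 0.1637]
rim [0.4395 0.3758] 163
top 441
[0.1623 0.1623 0.1623 0.1624 0.1629 0.1633 0.1635 0.1636 0.1638 0.164
 0.1644 0.1648]
rim [0.4371 0.373 ] 106
```

View pics/scene9.png

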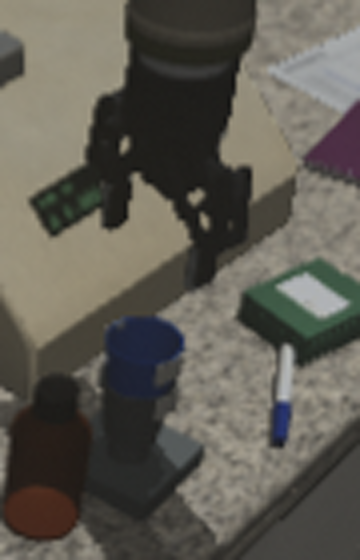

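View pics/top9.png

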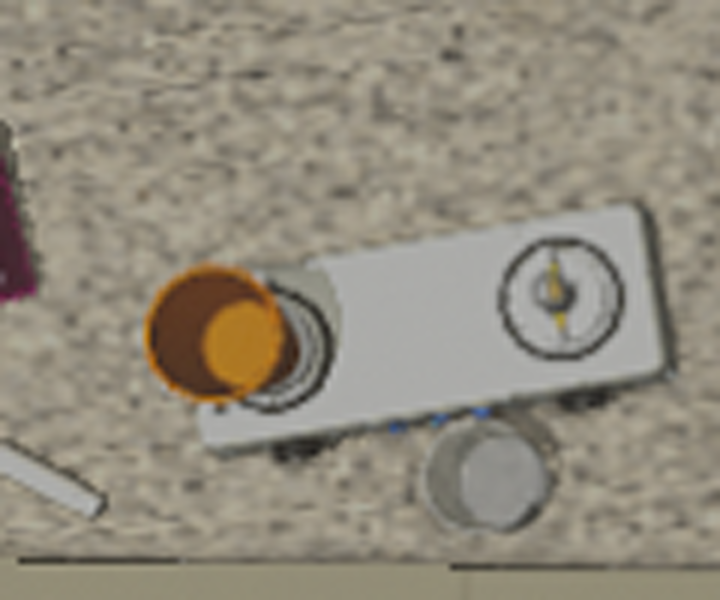

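Run:
```python
from h import *
c=cloud("top",np.load("top9.npz")['d'])
# floor: crop (245,345)/6+(80,130)
u,v=80+243/6,130+345/6
q=c[int(v)-4:int(v)+5,int(u)-4:int(u)+5];print('orange floor z',np.median(q[...,2]).round(4),np.std(q[...,2]).round(4))
q=c[180:195,140:158];print('housing',np.median(q[...,2]))
c=cloud("top",np.load("top0.npz")['d']);p=np.load("top0.npz")['p']
u,v=300+527/8,155+245/8;q=c[int(v)-3:int(v)+4,int(u)-3:int(u)+4];print('orange floor in stack',np.median(q[...,2]))
u,v=300+360/8,155+370/8;q=c[int(v)-2:int(v)+3,int(u)-2:int(u)+3];print('stand top',np.median(q[...,2]))
c=cloud("top",np.load("top8.npz")['d']);u,v=335+220/8,160+215/8;q=c[int(v)-3:int(v)+4,int(u)-3:int(u)+4];print('blue floor in stack',np.median(q[...,2]))
c=cloud("scene",np.load("scene9.npz")['d']);p=np.load("scene9.npz")['p']
```

```text
orange floor z 0.103 0.0098
housing 0.05515938632307793
orange floor in stack 0.11703290294819957
stand top 0.0200517179122508
blue floor in stack 0.07901879622020247
```

Call:
move_arm(
  motion="0 0 -0.02 0; 0 0 -0.04 0; 0 0 -0.05 0; 0 0 -0.05 0; 0 0 -0.05 0",
)

```text
clock: 17.15
position: [0.4529, -0.2919, 0.1564]
ee_rot: [0.085, 0.701, -0.086, 0.702]
ft_force: [-0.4, -0.6, -0.2]
grip_width: 1.002
```

Call:
move_arm(
  motion="0 0 -0.015 0; 0 0 -0.03 0; 0 0 -0.045 0; 0 0 -0.053 0; 0 0 -0.053 0; 0 0 -0.053 0",
)

```text
clock: 17.9
position: [0.4525, -0.2919, 0.1027]
ee_rot: [0.086, 0.702, -0.086, 0.702]
ft_force: [0.2, -0.5, 0.3]
grip_width: 1.0
```

Call:
move_arm(
  motion="0 0 0 0; 0 0 0 0; 0 0 0 0; 0 0 0 0; 0 0 0 0; 0 0 0 0",
  grip=0,
  force=35,
)

```text
clock: 18.65
position: [0.4527, -0.292, 0.103]
ee_rot: [0.085, 0.701, -0.086, 0.702]
ft_force: [-0.4, 1.5, 5.1]
grip_width: 0.744
```

Call:
move_arm(
  motion="0 0 0.004 0; 0 0 0.01 0; 0 0 0.016 0; 0 0 0.022 0; 0 0 0.03 0; 0 0 0.03 0",
)

```text
clock: 19.4
position: [0.4526, -0.292, 0.1331]
ee_rot: [0.086, 0.701, -0.086, 0.702]
ft_force: [-0.0, 0.0, -1.0]
grip_width: 0.748
```

Run:
```python
from h import *
for n,b in(("scene",(280,60,370,180)),):
    p,d=camera(n);np.savez(f"{n}10.npz",p=p,d=d);crop(p,f"pics/{n}10.png",*b,5)
```

```text
(no output)
```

View pics/scene10.png

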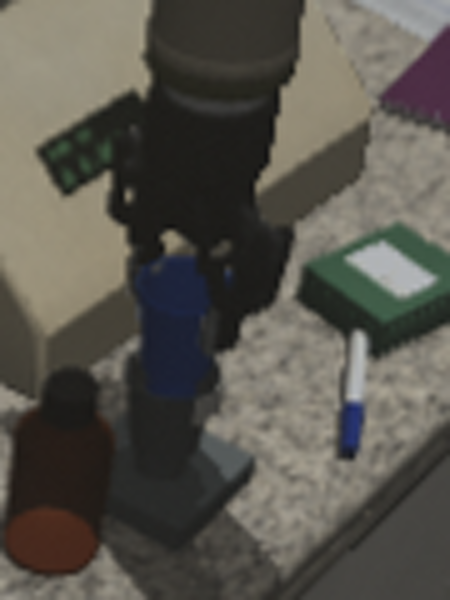

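Call:
move_arm(
  motion="0 0 0.02 0; 0 0 0.05 0; 0 0 0.09 0; 0 0 0.13 0; 0 0 0.17 0; 0 0 0.21 0; 0 0 0.25 0; 0 0 0.275 0; 0 0 0.275 0",
)

```text
clock: 20.58
position: [0.4528, -0.2918, 0.4086]
ee_rot: [0.085, 0.701, -0.086, 0.703]
ft_force: [0.2, 0.7, -1.4]
grip_width: 0.742
```

Call:
move_arm(
  motion="0.001 0.02 0 0; 0.002 0.06 0 0.04; 0.004 0.11 0 0.08; 0.005 0.16 0 0.12; 0.007 0.22 0 0.16; 0.008 0.28 0 0.2; 0.01 0.34 0 0.25; 0.011 0.39 0 0.29; 0.012 0.44 0 0.33; 0.013 0.48 0 0.36",
)

```text
clock: 21.82
position: [0.4636, 0.1911, 0.4062]
ee_rot: [-0.043, 0.706, 0.042, 0.705]
ft_force: [0.3, 0.2, -0.3]
grip_width: 0.739
```

Call:
move_arm(
  motion="0.001 0.03 0 0.03; 0.001 0.049 0 0.04; 0.001 0.049 0 0.04; 0.001 0.049 -0.04 0.04; 0.001 0.049 -0.09 0.04; 0.001 0.049 -0.14 0.04; 0.001 0.049 -0.18 0.04; 0.001 0.049 -0.207 0.04; 0.001 0.049 -0.207 0.04; 0.001 0.049 -0.207 0.04",
)

```text
clock: 23.08
position: [0.4665, 0.2371, 0.2014]
ee_rot: [-0.055, 0.705, 0.055, 0.705]
ft_force: [-0.3, 0.2, -1.4]
grip_width: 0.746
```

Run:
```python
from h import *
from scipy.optimize import least_squares
o=get_obs();r=R.from_quat(o['ee_rot']).as_matrix();print(o['clock'],o['position'],np.degrees(np.arctan2(r[1,2],r[0,2])),o['ft_force'])
n="scene";p,d=camera(n);np.savez("scene11.npz",p=p,d=d);crop(p,"pics/scene11.png",100,160,240,310,4)
c=cloud(n,d);c[d==0]=0;h=cv2.cvtColor(p,cv2.COLOR_RGB2HSV)
P=o['position'];b0=P[2]-.0594
m=(h[...,0]>105)&(h[...,0]<130)&(h[...,1]>90)&(np.hypot(c[...,0]-P[0],c[...,1]-P[1])<.03)&(c[...,2]>.12)
q=c[m];print(len(q),q.min(0).round(4))
rad=lambda z:np.where(z-b0<.032,.016,.022+(z-b0-.032)*9/62)
w=q[q[:,2]<b0+.05];f=least_squares(lambda x:np.hypot(*(w[:,:2]-x).T)-rad(w[:,2]),P[:2]-[.01,-.005],loss='soft_l1',f_scale=.001);print('stem',f.x.round(4),len(w),np.abs(f.fun).mean())
q=c[(np.hypot(c[...,0]-.466,c[...,1]-.238)<.014)&(c[...,2]>.076)&(c[...,2]<.0945)]
rd=lambda z:np.where(z<.09,.009,.009-(z-.09)*3.5/6)
f=least_squares(lambda x:np.hypot(*(q[:,:2]-x).T)-rd(q[:,2]),[.466,.238],loss='soft_l1',f_scale=.001);print('shaft',f.x.round(4),len(q))
```

```text
23.075 [0.46651603 0.23711863 0.20135816] 8.963058273686233 [-0.28081598  0.20052262 -1.36338048]
489 [0.4381 0.2103 0.1424]
stem [0.4683 0.2369] 140 0.0011625733998151585
shaft [0.4681 0.2381] 35
```

View pics/scene11.png

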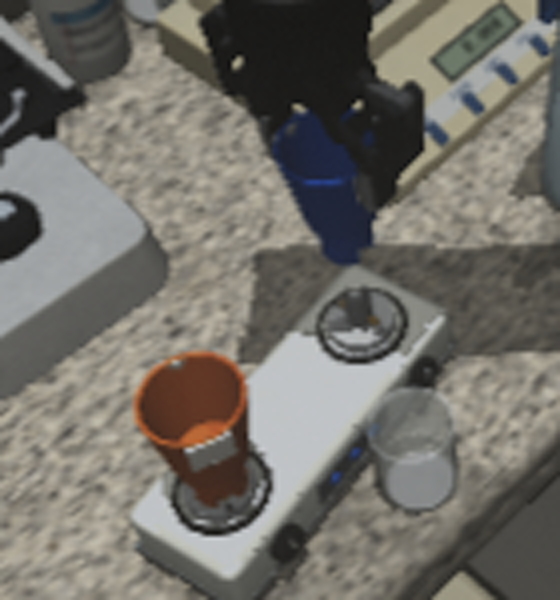

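Call:
move_arm(
  motion="0 0.0005 -0.015 0; 0 0.0005 -0.03 0; 0 0.0005 -0.04 0; 0 0.0005 -0.046 0; 0 0.0005 -0.052 0; 0 0.0005 -0.058 0; 0 0.0005 -0.058 0",
)

```text
clock: 24.0
position: [0.4661, 0.2377, 0.142]
ee_rot: [-0.055, 0.705, 0.055, 0.705]
ft_force: [-0.5, -0.2, -1.3]
grip_width: 0.746
```

Call:
move_arm(
  motion="0 0 -0.004 0; 0 0 -0.007 0; 0 0 -0.009 0; 0 0 -0.011 0; 0 0 -0.013 0; 0 0 -0.013 0",
)

```text
clock: 24.75
position: [0.4662, 0.2377, 0.1292]
ee_rot: [-0.055, 0.705, 0.055, 0.705]
ft_force: [0.1, -0.1, -0.9]
grip_width: 0.74
```

Call:
move_arm(
  motion="0 0 -0.002 0; 0 0 -0.004 0; 0 0 -0.005 0; 0 0 -0.006 0; 0 0 -0.006 0",
)

```text
clock: 25.38
position: [0.4667, 0.2385, 0.1257]
ee_rot: [-0.056, 0.704, 0.055, 0.706]
ft_force: [-7.6, -5.0, 26.0]
grip_width: 0.744
```

Call:
move_arm(
  motion="0 0 0.002 0; 0 0 0.004 0; 0 0 0.004 0",
)

```text
clock: 25.75
position: [0.4662, 0.2377, 0.1272]
ee_rot: [-0.055, 0.705, 0.055, 0.705]
ft_force: [0.1, -0.5, 0.0]
grip_width: 0.746
```

Call:
move_arm(
  motion="0 0 0 0; 0 0 0 0; 0 0 0 0; 0 0 0 0; 0 0 0 0",
  grip=1,
)

```text
clock: 26.38
position: [0.4662, 0.2378, 0.1273]
ee_rot: [-0.055, 0.705, 0.055, 0.705]
ft_force: [-0.1, -0.4, -0.1]
grip_width: 1.002
```

Call:
move_arm(
  motion="0 0 0.03 0; 0 0 0.06 0; 0 0 0.1 0; 0 0 0.15 0; 0 0 0.2 0; 0 0 0.24 0; 0 0 0.28 0; 0 -0.04 0.29 0; 0 -0.1 0.29 0; 0 -0.15 0.29 0",
)

```text
clock: 27.62
position: [0.4661, 0.0858, 0.4175]
ee_rot: [-0.055, 0.705, 0.055, 0.705]
ft_force: [0.5, -0.2, 0.8]
grip_width: 1.002
```

Call:
move_arm(
  motion="0 -0.05 0 0; 0 -0.11 0 0; 0 -0.17 0 0; 0 -0.23 0 0; 0 -0.29 0 0; 0 -0.29 0 0; 0 -0.29 0 0",
)

```text
clock: 28.5
position: [0.4664, -0.2016, 0.4173]
ee_rot: [-0.055, 0.705, 0.056, 0.705]
ft_force: [-0.4, -0.1, 0.4]
grip_width: 0.996
```

Run:
```python
from h import *
o=get_obs();print(o['clock'],o['position'],o['ft_force'],o['grip_width'])
C={}
for n in("scene","top"):
    p,d=camera(n);np.savez(f"{n}12.npz",p=p,d=d);cv2.imwrite(f"pics/{n}12.png",p[...,::-1]);c=cloud(n,d);c[d==0]=0;C[n]=c
    crop(p,f"pics/{n}12c.png",*((120,200,230,310) if n=="scene" else (90,130,210,230)),5)
    h=cv2.cvtColor(p,cv2.COLOR_RGB2HSV)
    for nm,m,g in(("orange",(h[...,0]<20)&(h[...,1]>110),(.4405,.3755)),("blue",(h[...,0]>100)&(h[...,0]<130)&(h[...,1]>90),(.4665,.238))):
        k=m&(np.hypot(c[...,0]-g[0],c[...,1]-g[1])<.045)&(c[...,2]>.06)&(c[...,2]<.19);q=c[k]
        fl=q[np.hypot(q[:,0]-g[0],q[:,1]-g[1])<.015]
        print(n,nm,len(q),'top12',np.sort(q[:,2])[-12:].mean().round(4),'floor',np.median(fl[:,2]).round(4),len(fl),'min',q.min(0).round(4))
    for nm,(x0,x1,y0,y1,z0,z1) in dict(amber=(.38,.56,-.24,-.13,.03,.16),sprayTop=(.38,.55,-.13,.08,.2,.29),beaker=(.3,.42,.15,.4,.02,.08)).items():
        f=lambda c:c[(c[...,0]>x0)&(c[...,0]<x1)&(c[...,1]>y0)&(c[...,1]<y1)&(c[...,2]>z0)&(c[...,2]<z1)]
        Z=np.load(n+"0.npz");c0=cloud(n,Z['d']);c0[Z['d']==0]=0
        a,b=f(c0),f(c);print(n,nm,a.mean(0).round(3) if len(a) else 0,b.mean(0).round(3) if len(b) else 0,len(a),len(b))
```

```text
28.5 [ 0.46639501 -0.20159277  0.4172559 ] [-0.40946929 -0.0981559   0.36252014] 0.996006556715991
scene orange 658 top12 0.1627 floor 0.0816 30 min [0.4095 0.3454 0.0667]
scene blue 527 top12 0.1631 floor 0.0788 31 min [0.4363 0.2069 0.0668]
scene amber [ 0.461 -0.183  0.089] [ 0.461 -0.183  0.089] 597 602
scene sprayTop [0.465 0.03  0.25 ] [0.465 0.03  0.25 ] 626 627
scene beaker [0.398 0.316 0.048] [0.398 0.315 0.048] 1042 1051
top orange 438 top12 0.1625 floor 0.1021 90 min [0.4063 0.3442 0.069 ]
top blue 395 top12 0.1625 floor 0.1038 95 min [0.434  0.2079 0.0971]
top amber [ 0.464 -0.193  0.105] [ 0.464 -0.193  0.104] 497 495
top sprayTop [0.468 0.018 0.265] [0.468 0.018 0.265] 497 497
top beaker [0.4   0.32  0.052] [0.4   0.318 0.052] 537 521
```

View pics/scene12.png

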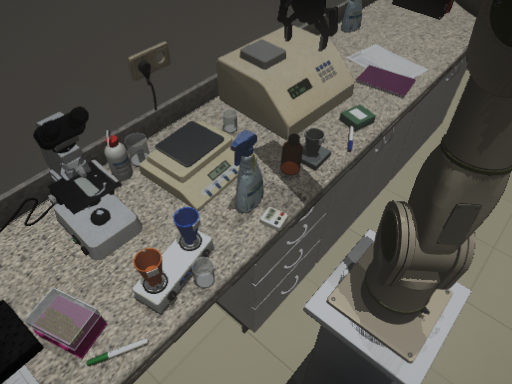

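View pics/scene12c.png

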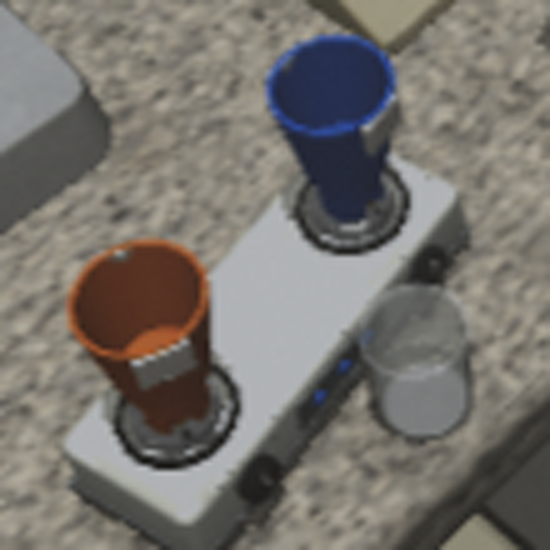

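View pics/top12c.png

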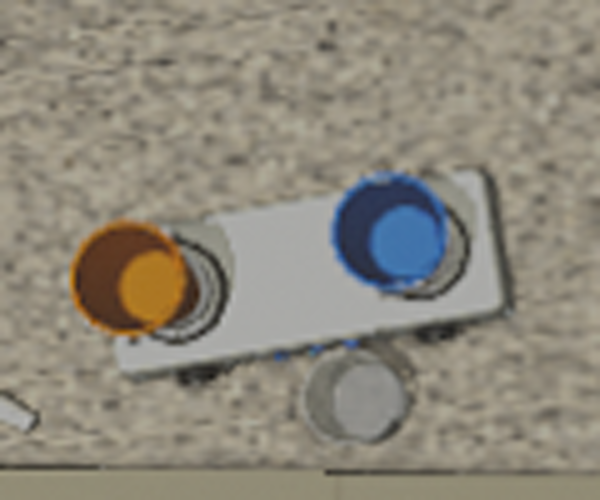

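The last pictures show both cups upright on their spindles: orange at (150,268) and blue at (187,225) in the scene view. The grey cup is still in its stand at (314,145). The cup floors measure about 0.103 m from the top camera, the height expected when home. The bottles and beaker have not moved.

```bash
python3 -c "
from workcell import *
print(hand_in())"
```

```text
the job is handed in; nothing more can be done
None
```

I fitted the orange cup on spindle 1 and then the blue cup on spindle 2, and handed the job in after about 28.6 s.

**How it was done:** I lifted each cup by its lugs. A picture during each lift showed the cup below staying put. I carried each cup over the spray bottle at a height of 0.41 m, turned it to its pin line (about −20° for spindle 1, +9° for spindle 2) and lowered it to a firm stop. The largest force I read was about 26 N.

**Last checks:**
- **Cup height:** from the top camera the inner floors read 0.102 m (orange) and 0.104 m (blue). Fully home should be 0.103 m, and standing on the pin 0.1105 m.
- **Rims:** the highest rim points read about 0.1625 m against 0.160 m expected. That is about 2.5 mm high on both cups and in both cameras. I put it down to taking the highest noisy depth points; standing on the pin would read 0.1675 m.
- **Surroundings:** the spray bottle, amber bottle and beaker were unmoved within the depth noise. The grey cup looked unmoved in its stand.

**Disagreements:** the two cameras differed by about 2–3 mm in x, so I aligned each cup to its spindle in the scene camera alone. The floor samples from the scene camera were unusable because they landed on the outer wall.

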